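# Plunger check on dosing syringes

### The job

Push the blue plunger of each of the three dosing syringes straight down as far as it will go. One of them sticks before it is fully home: stand that syringe upright in the red reject tray, and leave the two good ones standing where they are with their plungers fully home.

Things in the scene. Friction and masses are not known exactly. Their poses are not given: they have to be found in the camera images.
- syringe_a: one of three look-alike loose syringes in a row (85 mm apart) on a 4 mm grey mat: clear barrel 38 mm across, 75 mm tall, flat foot, about 0.15 kg; blue thumb plate 28 mm across on a rod above. Origin: centre of the underside, z up, yaw means nothing. Plate top is 110 mm above the origin with the plunger out, 84 mm fully home, about 99 mm if jammed. Grip the barrel 50 to 65 mm above the origin.
- syringe_b: one of three look-alike loose syringes in a row (85 mm apart) on a 4 mm grey mat: clear barrel 38 mm across, 75 mm tall, flat foot, about 0.15 kg; blue thumb plate 28 mm across on a rod above. Origin: centre of the underside, z up, yaw means nothing. Plate top is 110 mm above the origin with the plunger out, 84 mm fully home, about 99 mm if jammed. Grip the barrel 50 to 65 mm above the origin.
- syringe_c: one of three look-alike loose syringes in a row (85 mm apart) on a 4 mm grey mat: clear barrel 38 mm across, 75 mm tall, flat foot, about 0.15 kg; blue thumb plate 28 mm across on a rod above. Origin: centre of the underside, z up, yaw means nothing. Plate top is 110 mm above the origin with the plunger out, 84 mm fully home, about 99 mm if jammed. Grip the barrel 50 to 65 mm above the origin.
- plunger_a (a joint): plunger of syringe_a, m pushed down: 0 out, 0.026 fully home; starts 0 to 0.004. Slides straight down against about 4 N of friction and stays where left (no spring). A sticking one jams hard at about 0.011, its plate 15 mm prouder than a good one's. One of the three sticks; which cannot be seen before pushing.
- plunger_b (a joint): plunger of syringe_b, m pushed down: 0 out, 0.026 fully home; starts 0 to 0.004. Slides straight down against about 4 N of friction and stays where left (no spring). A sticking one jams hard at about 0.011, its plate 15 mm prouder than a good one's. One of the three sticks; which cannot be seen before pushing.
- plunger_c (a joint): plunger of syringe_c, m pushed down: 0 out, 0.026 fully home; starts 0 to 0.004. Slides straight down against about 4 N of friction and stays where left (no spring). A sticking one jams hard at about 0.011, its plate 15 mm prouder than a good one's. One of the three sticks; which cannot be seen before pushing.
- reject_tray: open red tray fixed to the table, 160 mm (its x) by 140 mm (its y), walls 5 mm thick and 30 mm tall, floor 5 mm thick. Origin: centre of its underside, on the table; z up.

How it is judged:
At the end, for the whole second after the job is handed in: Two plungers are fully home (0.022 or more), their syringes within 40 mm of where they started; the third, sticking syringe, its plunger pushed to the jam (0.008 or more), stands on the reject tray's floor; all three are upright within 10 degrees and at rest (angle between each of syringe_a, syringe_b, syringe_c's own z axis and vertical below 0.17 rad and linear speed of each of syringe_a, syringe_b, syringe_c below 0.02 m/s and ((value of joint plunger_a above 0.008 m and z of syringe_a in the frame of reject_tray below 0.015 m and x of syringe_a in the frame of reject_tray between -0.065 and 0.065 m and y of syringe_a in the frame of reject_tray between -0.055 and 0.055 m and value of joint each of plunger_b, plunger_c above 0.022 m and distance of each of syringe_b, syringe_c from where it was at the start of the episode below 0.04 m) or (value of joint plunger_b above 0.008 m and z of syringe_b in the frame of reject_tray below 0.015 m and x of syringe_b in the frame of reject_tray between -0.065 and 0.065 m and y of syringe_b in the frame of reject_tray between -0.055 and 0.055 m and value of joint each of plunger_a, plunger_c above 0.022 m and distance of each of syringe_a, syringe_c from where it was at the start of the episode below 0.04 m) or (value of joint plunger_c above 0.008 m and z of syringe_c in the frame of reject_tray below 0.015 m and x of syringe_c in the frame of reject_tray between -0.065 and 0.065 m and y of syringe_c in the frame of reject_tray between -0.055 and 0.055 m and value of joint each of plunger_a, plunger_b above 0.022 m and distance of each of syringe_a, syringe_b from where it was at the start of the episode below 0.04 m))); the robot touches nothing.
It also fails if it takes over 54 s, if anything falls off the work surface, if the arm or the gripper's body presses on something with over 40 N, if the wrist force passes 120 N, or if a joint passes its speed limit or range.

### The arm

A 6-joint arm with a two-finger parallel gripper is mounted at the origin on the work surface. World frame = base frame: x ahead of the robot, y to its left, z up, the work surface at z = 0. Lengths are in m, angles in rad, forces in N, time in s.
With the tool pointing down it reaches from about 0.4 to 0.825 m from the base axis. Payload 7 kg.
Tool frame: the origin (TCP) lies on the centre line of the jaws, within the pads' length; the fingertips stand ctrl.tcp_to_tips ahead of it and the grasp point (between the pads) lies 11 mm behind it (ctrl.tcp_to_tips is the distance from the TCP to the fingertips, in m); z points along the fingers, y is the direction in which the jaws open and shut (so a half turn about z gives the same grasp; the last joint's range is limited). The gripper opens to 88 mm and grips with 3 to 60 N. Pads are 19 mm wide; open, the fingers measure 130 mm over their backs; the gripper's body (78 mm by 193 mm) begins 47 mm behind the grasp point.
Start: joints at [-0.912, 0.359, 0.012, 0, -1.224, -0.288], TCP at [0.245, -0.629, 0.235] pointing down, gripper open.
Joint ranges: [-3.07, 3.07], [-1.43, 2.12], [-1.02, 1.25], [-3.03, 1.67], [-3.05, -0], [-3.03, 3.03]. Speed limits (rad/s): [2.39, 2.39, 3.01, 3.14, 3.14, 3.14].

### API

Orientations are given as a unit quaternion [x, y, z, w].
In Python, from rig import ctrl, optics, order gives the robot as it stands.
- The arm moves only by the tool apply_moves, never from a script. Its argument "moves" is a list of rows, each an object of numbers: "x", "y", "z": the shift along the tool's x, y, z in cm; "wx", "wy", "wz": the turn, a rotation vector about the tool's x, y, z in rad. A call has 1 to 10 rows; each row shifts and turns the commanded pose from where the row before left it, along the tool's axes as they then stand; what a row does not reach is not made up. A row lasts 1/10 s, in which the tool goes at most 50 mm and 8.59 degrees, less where a joint would pass 70% of its speed; a pose out of reach is approached as far as the arm can. A call with a gripper value outside its range is refused whole. "jaw" is the gripper command: -1 is shut, 1 is fully open, values between are in proportion, set as the call begins (left out, the last holds). The fingers move at their own pace and stop on an object; "newtons" is the grip in N (left out, the last holds). Time passes only in rows, so rows that do not move let the fingers close. It gives the time, the measured TCP pose, the force and the opening at its end, in the units of the state.
- ctrl.state(): the state, without advancing time (a new reading comes with each control period).
- optics.read_camera(name): name is "side" or "top" or "wrist"; returns the picture (384x512x3 uint8, blue, green, red); there is no depth.
- optics.calibration(name): a dict with "camera_matrix" (3x3 intrinsics, pixels), "k1" (the pictures are not rectified: a ray, as slopes to the right and down, at radius r is drawn at 1 + k1 r^2 times it, then the intrinsics apply), "eye" and "orientation" of the camera in the world; the wrist camera has in their place "T_tool_cam" (4x4, takes a point from camera to tool coordinates, whose origin is the TCP and whose axes are the flange's). Camera axes: x right, y up, looking along -z (the intrinsics and any distortion apply to the point x, -y, -z); pixel columns grow to the right and rows downward; lengths in m; the calibration is good to about 2 mm. A picture is of the moment at which its call begins: read the wrist's pose just before it. calibration takes no time and is no camera call.
- order.hand_in(): hands the job in, once; it reports no verdict.
The state is a dict: "clock": time; "joint_pos": joint angles; "qd": joint speeds; "effort": joint torques, N m; "position": TCP position; "tool_rot": TCP orientation; "wrist_force": force on the tool from outside, world axes, zero at the start; "ft_torque": the same for the moment, N m; "gripper_width": finger opening in m.
Only numpy, scipy, OpenCV 4.12 (cv2) and the standard library are available. Lean on these libraries where they do the work, as an engineer would, in place of code of your own. Each camera call takes 0.05 s, during which the arm holds its last target. There are 200 camera calls.

## Working session

There is one attempt and no reset: what is moved stays moved. The work goes in short steps, Python scripts to look and compute and a tool call to move; the robot and the scene stay as the last step left them, time stands still between calls to the robot, and variables do not carry over. Pictures are saved under pics/ and viewed, about 8 in all and at most 12, crops included, and the job is handed in when it is done.

Besides the shell and the picture viewer there is one more tool, called as a command line: name --argument value ..., lists and objects as JSON in quotes. apply_moves: Moves the arm, as the interface text tells. Its arguments: {"type":"object","properties":{"moves":{"type":"array","items":{"type":"object","properties":{"x":{"type":"number"},"y":{"type":"number"},"z":{"type":"number"},"wx":{"type":"number"},"wy":{"type":"number"},"wz":{"type":"number"}}}},"jaw":{"type":"number"},"newtons":{"type":"number"}},"required":["moves"]}

```bash
ls; mkdir -p pics; python3 - <<'E'
from rig import ctrl, optics, order
import cv2,numpy as np
print(ctrl.state(), ctrl.tcp_to_tips)
a=optics.read_camera("top"); b=optics.read_camera("side")
cv2.imwrite("pics/top0.png",a);cv2.imwrite("pics/side0.png",b)
cv2.imwrite("pics/m0.png",cv2.resize(np.hstack([a,b]),(800,300)))
for n in("top","side","wrist"):print(n,optics.calibration(n))
E
```

```text
pics
{'clock': 0.0, 'joint_pos': array([-9.11870496e-01,  3.59404760e-01,  1.10788334e-02, -3.34589547e-04,
       -1.22411732e+00, -2.88107117e-01]), 'qd': array([-0.00112414, -0.00034478,  0.00098894, -0.00015769,  0.00082755,
        0.0011633 ]), 'effort': array([-3.02228966e-05, -5.82711232e+01,  2.93046767e+01,  6.99704379e+00,
        6.85980282e-03, -1.22556180e-04]), 'position': array([ 0.24441147, -0.62869139,  0.23362262]), 'tool_rot': array([-1.84292829e-01,  9.82871024e-01,  8.04582260e-04, -2.35524281e-04]), 'wrist_force': array([0.04200549, 0.06627687, 0.45102124]), 'ft_torque': array([ 0.01032739, -0.01390805,  0.02885135]), 'gripper_width': 0.08785136601999984} 0.008
top {'camera_matrix': array([[387.68166419,   0.        , 257.45688947],
       [  0.        , 387.68166419, 188.63577209],
       [  0.        ,   0.        ,   1.        ]]), 'k1': 0.035534376973044984, 'eye': array([ 0.49637324, -0.01687127,  0.87982112]), 'orientation': array([ 0.02039404, -0.01151954, -0.69853525,  0.7151922 ])}
side {'camera_matrix': array([[373.60135255,   0.        , 250.87692975],
       [  0.        , 373.60135255, 187.21864257],
       [  0.        ,   0.        ,   1.        ]]), 'k1': 0.03501260802864398, 'eye': array([0.37330755, 0.51546373, 0.53307616]), 'orientation': array([-0.05743133,  0.41000484,  0.90065223, -0.13199707])}
wrist {'camera_matrix': array([[325.91213625,   0.        , 257.03720363],
       [  0.        , 325.91213625, 193.71138622],
       [  0.        ,   0.        ,   1.        ]]), 'k1': 0.005617673028845016, 'T_tool_cam': array([[ 1.20523312e-03,  9.49990766e-01,  3.12275666e-01,
         8.48990859e-02],
       [ 9.99999258e-01, -1.19989798e-03, -2.09238933e-04,
        -2.74792288e-04],
       [ 1.75923886e-04,  3.12275687e-01, -9.49991508e-01,
        -1.49406882e-01],
       [ 0.00000000e+00,  0.00000000e+00,  0.00000000e+00,
         1.00000000e+00]])}
```

View pics/m0.png

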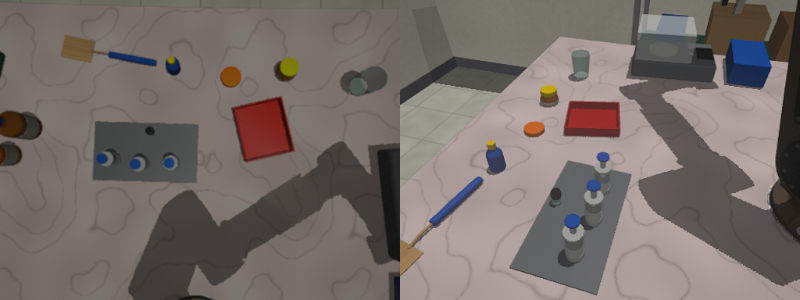

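```bash
cat > h.py <<'E'
import cv2,numpy as np
from scipy.spatial.transform import Rotation as R
from rig import ctrl, optics, order
def pose(n):
    c=optics.calibration(n)
    if n=="wrist":
        s=ctrl.state();T=np.eye(4);T[:3,:3]=R.from_quat(s['tool_rot']).as_matrix();T[:3,3]=s['position'];T=T@c['T_tool_cam']
        return c,T[:3,:3],T[:3,3]
    return c,R.from_quat(c['orientation']).as_matrix(),c['eye']
def rays(n,px,P=None):
    c,M,e=P or pose(n);K=c['camera_matrix']
    d=(np.atleast_2d(px)-K[:2,2])/[K[0,0],K[1,1]];u=d.copy()
    for _ in range(10):u=d/(1+c['k1']*(u**2).sum(1,keepdims=True))
    return e,np.c_[u[:,0],-u[:,1],-np.ones(len(u))]@M.T
def onplane(n,px,z,P=None):
    e,d=rays(n,px,P);return e+d*((z-e[2])/d[:,2])[:,None]
def cross(n1,p1,n2,p2):
    e,d=rays(n1,p1);f,g=rays(n2,p2);d,g=d[0]/np.linalg.norm(d[0]),g[0]/np.linalg.norm(g[0])
    t=np.linalg.lstsq(np.c_[d,-g],f-e,rcond=None)[0];a,b=e+t[0]*d,f+t[1]*g
    return (a+b)/2,np.linalg.norm(a-b)
def blobs(img,col,amin=60):
    h=cv2.cvtColor(img,cv2.COLOR_BGR2HSV)
    if col=='blue':m=cv2.inRange(h,(100,120,60),(130,255,255))
    else:m=cv2.inRange(h,(0,120,60),(10,255,255))|cv2.inRange(h,(170,120,60),(180,255,255))
    k,l,s,c=cv2.connectedComponentsWithStats(m)
    return m,[(c[i].round(1),s[i]) for i in range(1,k) if s[i,4]>=amin]
E
python3 - <<'E'
from h import *
for n in("top","side"):
    im=cv2.imread(f"pics/{n}0.png")
    for col in("blue","red"):
        for c,s in blobs(im,col)[1]:print(n,col,c,s,onplane(n,c,.112 if col=='blue' else .0)[0].round(4))
E
```

```text
top blue [169.2  74.8] [139  66  61  18 425] [0.7552 0.1756 0.112 ]
top blue [221.4  84.1] [213  75  16  16 127] [0.7389 0.0704 0.112 ]
top blue [129.6 202.8] [123 197  14  13 142] [0.497  0.2456 0.112 ]
top blue [215.8 208.3] [210 202  13  13 132] [0.4901 0.0747 0.112 ]
top blue [172.3 209.7] [166 204  14  13 140] [0.4853 0.1607 0.112 ]
top red [335.8 165.5] [ 299  124   78   83 4429] [ 0.5927 -0.1818  0.    ]
side blue [447.   80.9] [ 419   50   56   62 2697] [ 0.1528 -0.4811  0.112 ]
side blue [120.3 196.5] [110 189  20  14 163] [0.7093 0.1372 0.112 ]
side blue [259.7 200.1] [252 195  16  11 140] [0.4858 0.0788 0.112 ]
side blue [ 71.6 255.7] [ 38 226  68  61 679] [0.7079 0.265  0.112 ]
side blue [247.5 236.6] [239 230  18  15 206] [0.4819 0.1606 0.112 ]
side blue [220.3 282.7] [210 274  21  19 305] [0.4929 0.248  0.112 ]
side red [246.6 152. ] [ 210  129   72   46 2915] [ 0.5921 -0.1933  0.    ]
side red [172.1 170.8] [159 164  26  11  99] [ 0.733  -0.0738  0.    ]
```

The top view shows the three blue plates on the mat at about full-resolution px (130,203), (172,210) and (216,208). The red tray is at (336,165), and there is a dark knob on the mat near (192,168). Next I'll triangulate these.

```bash
python3 - <<'E'
from h import *
t=[(129.6,202.8),(172.3,209.7),(215.8,208.3)];s=[(220.3,282.7),(247.5,236.6),(259.7,200.1)]
for a,b in zip(t,s):print(*cross("top",a,"side",b))
print("knob",cross("top",(192,168),"side",(556-400,194) if 0 else (156/400*512,194/300*384)))
im=cv2.imread("pics/top0.png");m,_=blobs(im,'red')
c=max(cv2.findContours(m,0,2)[0],key=cv2.contourArea)
hull=cv2.convexHull(c);q=cv2.approxPolyDP(hull,6,True)[:,0].astype(float)
P=onplane("top",q,.03);print(q,P.round(4));print(cv2.minAreaRect(onplane("top",hull[:,0].astype(float),.03)[:,:2].astype(np.float32)))
E
```

```text
[0.49543907 0.24620731 0.10866453] 0.00323717684536262
[0.48367747 0.16044552 0.11136076] 0.003305280249911737
[0.48846631 0.07482177 0.10787983] 0.0032077393747443547
knob (array([0.57594039, 0.13945018, 0.02801402]), np.float64(0.002078618236301219))
[[360. 124.]
 [376. 193.]
 [314. 206.]
 [299. 138.]] [[ 0.682  -0.2275  0.03  ]
 [ 0.5311 -0.2641  0.03  ]
 [ 0.4995 -0.1301  0.03  ]
 [ 0.6484 -0.0946  0.03  ]]
((0.5905961990356445, -0.17843961715698242), (0.15830709040164948, 0.14009428024291992), 14.155592918395996)
```

apply_moves --moves '[{"wz": -0.14}, {"wz": -0.14}, {"wz": -0.14}, {"wz": -0.14}, {"wz": -0.14}, {"wz": -0.14}, {"wz": -0.14}, {"wz": -0.14}, {"wz": -0.08}, {"y": -3}]' --jaw -1

```text
$.moves[0]: bad value
```

apply_moves --moves '[{"x": 0, "y": 0, "z": 0, "wx": 0, "wy": 0, "wz": -0.14}, {"x": 0, "y": 0, "z": 0, "wx": 0, "wy": 0, "wz": -0.14}, {"x": 0, "y": 0, "z": 0, "wx": 0, "wy": 0, "wz": -0.14}, {"x": 0, "y": 0, "z": 0, "wx": 0, "wy": 0, "wz": -0.14}, {"x": 0, "y": 0, "z": 0, "wx": 0, "wy": 0, "wz": -0.14}, {"x": 0, "y": 0, "z": 0, "wx": 0, "wy": 0, "wz": -0.14}, {"x": 0, "y": 0, "z": 0, "wx": 0, "wy": 0, "wz": -0.14}, {"x": 0, "y": 0, "z": 0, "wx": 0, "wy": 0, "wz": -0.14}, {"x": 0, "y": 0, "z": 0, "wx": 0, "wy": 0, "wz": -0.08}, {"x": 0, "y": -3, "z": 0, "wx": 0, "wy": 0, "wz": 0}]' --jaw -1

```text
clock: 1.1
position: [0.2724, -0.629, 0.2346]
tool_rot: [0.707, -0.707, -0.0, -0.0]
wrist_force: [0.0, 0.3, -0.2]
gripper_width: 0.0132
```

apply_moves --moves '[{"x": -2, "y": -2, "z": 0, "wx": 0, "wy": 0, "wz": 0}, {"x": -4, "y": -2, "z": 0, "wx": 0, "wy": 0, "wz": 0}, {"x": -4, "y": -2, "z": 0, "wx": 0, "wy": 0, "wz": 0}, {"x": -4, "y": -2, "z": 0, "wx": 0, "wy": 0, "wz": 0}, {"x": -4, "y": -2, "z": 0, "wx": 0, "wy": 0, "wz": 0}, {"x": -4, "y": -2, "z": 0, "wx": 0, "wy": 0, "wz": 0}, {"x": -4, "y": -2, "z": 0, "wx": 0, "wy": 0, "wz": 0}, {"x": -4, "y": -2, "z": 0, "wx": 0, "wy": 0, "wz": 0}, {"x": -4, "y": -2, "z": 0, "wx": 0, "wy": 0, "wz": 0}, {"x": -4, "y": -2, "z": 0, "wx": 0, "wy": 0, "wz": 0}]'

```text
clock: 2.1
position: [0.4749, -0.2473, 0.2344]
tool_rot: [-0.707, 0.707, 0.0, -0.0]
wrist_force: [1.5, -0.2, 0.4]
gripper_width: 0.0006
```

apply_moves --moves '[{"x": -4, "y": -1, "z": 0, "wx": 0, "wy": 0, "wz": 0}, {"x": -4, "y": -0.5, "z": 0, "wx": 0, "wy": 0, "wz": 0}, {"x": -4, "y": 0, "z": 0, "wx": 0, "wy": 0, "wz": 0}, {"x": -4, "y": 0, "z": 0, "wx": 0, "wy": 0, "wz": 0}, {"x": -4, "y": 0, "z": 0, "wx": 0, "wy": 0, "wz": 0}, {"x": -4, "y": 0, "z": 0, "wx": 0, "wy": 0, "wz": 0}, {"x": -2, "y": 0, "z": 0, "wx": 0, "wy": 0, "wz": 0}, {"x": 0, "y": 0, "z": 0, "wx": 0, "wy": 0, "wz": 0}, {"x": 0, "y": 0, "z": 0, "wx": 0, "wy": 0, "wz": 0}]'

```text
clock: 3.0
position: [0.4893, 0.0112, 0.2343]
tool_rot: [0.708, -0.707, -0.0, 0.0]
wrist_force: [0.3, -0.5, 0.7]
gripper_width: 0.0007
```

```bash
cat > w.py <<'E'
from h import *
import sys
P=pose("wrist");im=optics.read_camera("wrist");cv2.imwrite(f"pics/{sys.argv[1]}.png",im)
print(P[2])
for c,s in blobs(im,'blue',150)[1]:print(c,s,[onplane("wrist",c,z,P)[0].round(4) for z in(.112,.088)])
E
python3 w.py w1
```

```text
[ 0.48968001 -0.07401622  0.38376347]
[ 16.  227.9] [  0 210  31  38 843] [array([0.7078, 0.0482, 0.112 ]), array([0.7271, 0.059 , 0.088 ])]
[ 33.1 269.6] [ 25 254  17  31 483] [array([0.7015, 0.0913, 0.112 ]), array([0.7202, 0.1059, 0.088 ])]
[ 36.  328.7] [ 28 314  16  32 451] [array([0.7127, 0.1593, 0.112 ]), array([0.7324, 0.1799, 0.088 ])]
[258.4 332.4] [249 326  18  15 235] [array([0.4878, 0.1637, 0.112 ]), array([0.4876, 0.1847, 0.088 ])]
```

View pics/w1.png

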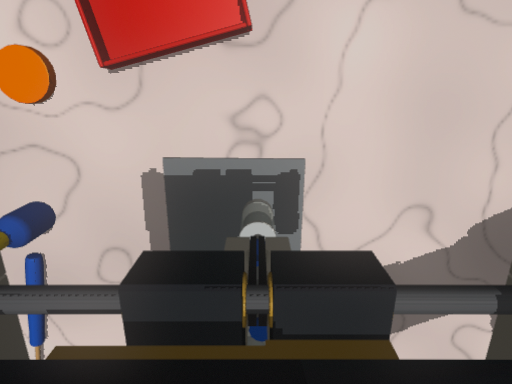

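apply_moves --moves '[{"x": -3, "y": 0, "z": 0, "wx": 0, "wy": 0, "wz": 0}, {"x": -3.4, "y": 0, "z": 0, "wx": 0, "wy": 0, "wz": 0}, {"x": 0, "y": 0, "z": 4, "wx": 0, "wy": 0, "wz": 0}, {"x": 0, "y": 0, "z": 4, "wx": 0, "wy": 0, "wz": 0}, {"x": 0, "y": 0, "z": 2.5, "wx": 0, "wy": 0, "wz": 0}, {"x": 0, "y": 0, "z": 0, "wx": 0, "wy": 0, "wz": 0}, {"x": 0, "y": 0, "z": 0, "wx": 0, "wy": 0, "wz": 0}]'

```text
clock: 3.75
position: [0.49, 0.0741, 0.13]
tool_rot: [-0.707, 0.707, -0.0, -0.0]
wrist_force: [0.4, -0.2, 0.5]
gripper_width: 0.0007
```

```bash
python3 - <<'E'
from h import *
a=optics.read_camera("side");b=optics.read_camera("top");cv2.imwrite("pics/m1.png",np.hstack([cv2.resize(a[130:330,150:350],(400,400)),cv2.resize(b[120:320,80:280],(400,400))]))
E
```

```text
(no output)
```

View pics/m1.png

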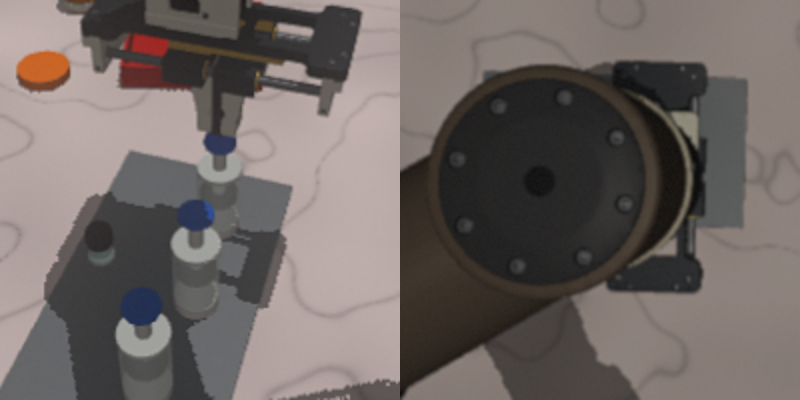

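The side view shows the closed fingertips centred just above plate C. I'll push in small steps.

apply_moves --moves '[{"x": 0, "y": 0, "z": 0.6, "wx": 0, "wy": 0, "wz": 0}, {"x": 0, "y": 0, "z": 0.5, "wx": 0, "wy": 0, "wz": 0}, {"x": 0, "y": 0, "z": 0.5, "wx": 0, "wy": 0, "wz": 0}, {"x": 0, "y": 0, "z": 0.3, "wx": 0, "wy": 0, "wz": 0}, {"x": 0, "y": 0, "z": 0.2, "wx": 0, "wy": 0, "wz": 0}, {"x": 0, "y": 0, "z": 0.2, "wx": 0, "wy": 0, "wz": 0}, {"x": 0, "y": 0, "z": 0, "wx": 0, "wy": 0, "wz": 0}]'

```text
clock: 4.55
position: [0.4933, 0.0758, 0.1112]
tool_rot: [0.708, -0.706, 0.002, -0.003]
wrist_force: [-6.1, -2.6, 38.5]
gripper_width: 0.0004
```

C jams: 38 N with its plate top at 0.103. Next is B.

apply_moves --moves '[{"x": 0, "y": 0, "z": -1.0, "wx": 0, "wy": 0, "wz": 0}, {"x": 0, "y": 0, "z": -2.0, "wx": 0, "wy": 0, "wz": 0}, {"x": -4, "y": 0.3, "z": 0, "wx": 0, "wy": 0, "wz": 0}, {"x": -4.5, "y": 0.3, "z": 0, "wx": 0, "wy": 0, "wz": 0}, {"x": 0, "y": 0, "z": 0, "wx": 0, "wy": 0, "wz": 0}, {"x": 0, "y": 0, "z": 0, "wx": 0, "wy": 0, "wz": 0}]'

```text
clock: 5.15
position: [0.483, 0.1606, 0.1361]
tool_rot: [0.708, -0.706, -0.0, 0.0]
wrist_force: [0.3, 0.5, 0.1]
gripper_width: 0.0003
```

```bash
python3 - <<'E'
from h import *
print(ctrl.state()['position'])
a=optics.read_camera("side")
for c,s in blobs(a,'blue')[1]:
    if 200<c[0]<300: print(c,s,onplane("side",c,.112)[0],onplane("side",c,.103)[0])
cv2.imwrite("pics/s2.png",cv2.resize(a[130:330,150:350],(400,400)))
E
```

```text
[0.48304706 0.1606303  0.13608073]
[247.2 238.8] [240 233  17  12 142] [0.48106681 0.16487563 0.112     ] [0.48337003 0.15738223 0.103     ]
[220.2 282.8] [211 274  20  19 295] [0.49297351 0.24815943 0.112     ] [0.49553122 0.24244612 0.103     ]
```

View pics/s2.png

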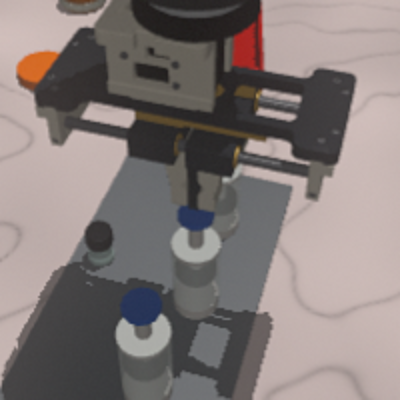

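Aligned over B, so I push it.

apply_moves --moves '[{"x": 0, "y": 0, "z": 1.0, "wx": 0, "wy": 0, "wz": 0}, {"x": 0, "y": 0, "z": 0.7, "wx": 0, "wy": 0, "wz": 0}, {"x": 0, "y": 0, "z": 0.5, "wx": 0, "wy": 0, "wz": 0}, {"x": 0, "y": 0, "z": 0.4, "wx": 0, "wy": 0, "wz": 0}, {"x": 0, "y": 0, "z": 0.3, "wx": 0, "wy": 0, "wz": 0}, {"x": 0, "y": 0, "z": 0, "wx": 0, "wy": 0, "wz": 0}]'

```text
clock: 5.8
position: [0.4833, 0.1595, 0.107]
tool_rot: [-0.707, 0.707, 0.0, -0.0]
wrist_force: [-0.0, 0.1, 0.4]
gripper_width: 0.0003
```

apply_moves --moves '[{"x": 0, "y": 0, "z": 0.4, "wx": 0, "wy": 0, "wz": 0}, {"x": 0, "y": 0, "z": 0.4, "wx": 0, "wy": 0, "wz": 0}, {"x": 0, "y": 0, "z": 0.3, "wx": 0, "wy": 0, "wz": 0}]'

```text
clock: 6.1
position: [0.4835, 0.1598, 0.0963]
tool_rot: [0.707, -0.707, 0.0, 0.0]
wrist_force: [-0.1, -0.9, 3.5]
gripper_width: 0.0005
```

apply_moves --moves '[{"x": 0, "y": 0, "z": 0.2, "wx": 0, "wy": 0, "wz": 0}, {"x": 0, "y": 0, "z": 0, "wx": 0, "wy": 0, "wz": 0}]'

```text
clock: 6.3
position: [0.4848, 0.1603, 0.0963]
tool_rot: [0.708, -0.707, 0.001, -0.001]
wrist_force: [-4.1, -2.3, 19.5]
gripper_width: 0.0004
```

B is home: tip at 0.088 with 20 N. Next is A.

apply_moves --moves '[{"x": 0, "y": 0, "z": -1.2, "wx": 0, "wy": 0, "wz": 0}, {"x": 0, "y": 0, "z": -3.0, "wx": 0, "wy": 0, "wz": 0}, {"x": -4, "y": -0.6, "z": 0, "wx": 0, "wy": 0, "wz": 0}, {"x": -4.5, "y": -0.6, "z": 0, "wx": 0, "wy": 0, "wz": 0}, {"x": 0, "y": 0, "z": 0, "wx": 0, "wy": 0, "wz": 0}, {"x": 0, "y": 0, "z": 0, "wx": 0, "wy": 0, "wz": 0}, {"x": 0, "y": 0, "z": 1.0, "wx": 0, "wy": 0, "wz": 0}, {"x": 0, "y": 0, "z": 0.6, "wx": 0, "wy": 0, "wz": 0}]'

```text
clock: 7.1
position: [0.495, 0.2438, 0.1194]
tool_rot: [-0.707, 0.707, 0.0, -0.001]
wrist_force: [-0.2, -0.6, 3.8]
gripper_width: 0.0005
```

apply_moves --moves '[{"x": 0, "y": 0, "z": 0.4, "wx": 0, "wy": 0, "wz": 0}, {"x": 0, "y": 0, "z": 0.4, "wx": 0, "wy": 0, "wz": 0}, {"x": 0, "y": 0, "z": 0.4, "wx": 0, "wy": 0, "wz": 0}, {"x": 0, "y": 0, "z": 0.2, "wx": 0, "wy": 0, "wz": 0}, {"x": 0, "y": 0, "z": 0, "wx": 0, "wy": 0, "wz": 0}]'

```text
clock: 7.6
position: [0.4954, 0.2446, 0.1061]
tool_rot: [-0.707, 0.707, 0.0, -0.0]
wrist_force: [0.1, -0.3, -0.1]
gripper_width: 0.0006
```

Past the jam height without resistance, so I continue home.

apply_moves --moves '[{"x": 0, "y": 0, "z": 0.4, "wx": 0, "wy": 0, "wz": 0}, {"x": 0, "y": 0, "z": 0.4, "wx": 0, "wy": 0, "wz": 0}, {"x": 0, "y": 0, "z": 0.3, "wx": 0, "wy": 0, "wz": 0}, {"x": 0, "y": 0, "z": 0.1, "wx": 0, "wy": 0, "wz": 0}, {"x": 0, "y": 0, "z": 0, "wx": 0, "wy": 0, "wz": 0}]'

```text
clock: 8.1
position: [0.4966, 0.2455, 0.0962]
tool_rot: [0.707, -0.707, 0.0, -0.001]
wrist_force: [-2.5, -2.2, 16.4]
gripper_width: 0.0004
```

apply_moves --moves '[{"x": 0, "y": 0, "z": -1, "wx": 0, "wy": 0, "wz": 0}, {"x": 0, "y": 0, "z": -4, "wx": 0, "wy": 0, "wz": 0}, {"x": 0, "y": 0, "z": -4, "wx": 0, "wy": 0, "wz": 0}, {"x": 4, "y": 0, "z": -1, "wx": 0, "wy": 0, "wz": 0}, {"x": 4, "y": 0, "z": 0, "wx": 0, "wy": 0, "wz": 0}, {"x": 4, "y": 0, "z": 0, "wx": 0, "wy": 0, "wz": 0}, {"x": 4, "y": 0, "z": 0, "wx": 0, "wy": 0, "wz": 0}, {"x": 4, "y": 0, "z": 0, "wx": 0, "wy": 0, "wz": 0}, {"x": 4, "y": 0, "z": 0, "wx": 0, "wy": 0, "wz": 0}, {"x": 4, "y": 0, "z": 0, "wx": 0, "wy": 0, "wz": 0}]' --jaw 0.4

```text
clock: 9.1
position: [0.495, -0.0366, 0.1944]
tool_rot: [0.707, -0.707, -0.0, 0.0]
wrist_force: [0.9, -0.7, 0.2]
gripper_width: 0.0613
```

apply_moves --moves '[{"x": 4, "y": 0, "z": 0, "wx": 0, "wy": 0, "wz": 0}, {"x": 4, "y": 0, "z": 0, "wx": 0, "wy": 0, "wz": 0}, {"x": 4, "y": 0, "z": 0, "wx": 0, "wy": 0, "wz": 0}, {"x": 4, "y": 0, "z": 0, "wx": 0, "wy": 0, "wz": 0}, {"x": 0, "y": 0, "z": 0, "wx": 0, "wy": 0, "wz": 0}]'

```text
clock: 9.6
position: [0.4948, -0.1986, 0.1939]
tool_rot: [-0.706, 0.709, 0.0, -0.001]
wrist_force: [-0.7, 0.8, -0.8]
gripper_width: 0.0616
```

```bash
python3 - <<'E'
from h import *
print(ctrl.state()['position'],ctrl.state()['gripper_width'])
b=optics.read_camera("top");a=optics.read_camera("side")
for n,im,(lo,hi) in(("top",b,(110,240)),("side",a,(200,300))):
  for c,s in blobs(im,'blue')[1]:
    if lo<c[0]<hi and c[1]>150: print(n,c,s[4],onplane(n,c,.087)[0].round(4),onplane(n,c,.102)[0].round(4))
cv2.imwrite("pics/m3.png",np.hstack([cv2.resize(a[130:330,150:350],(400,400)),cv2.resize(b[120:320,80:280],(400,400))]))
E
```

```text
[ 0.4947997  -0.19856809  0.19385566] 0.06161067322029435
top [133.9 202.9] 123 [0.497  0.2453 0.087 ] [0.497  0.2404 0.102 ]
side [247.6 247.9] 204 [0.4815 0.1614 0.087 ] [0.4779 0.1733 0.102 ]
side [220.9 292.9] 285 [0.4936 0.2472 0.087 ] [0.4895 0.2563 0.102 ]
```

View pics/m3.png

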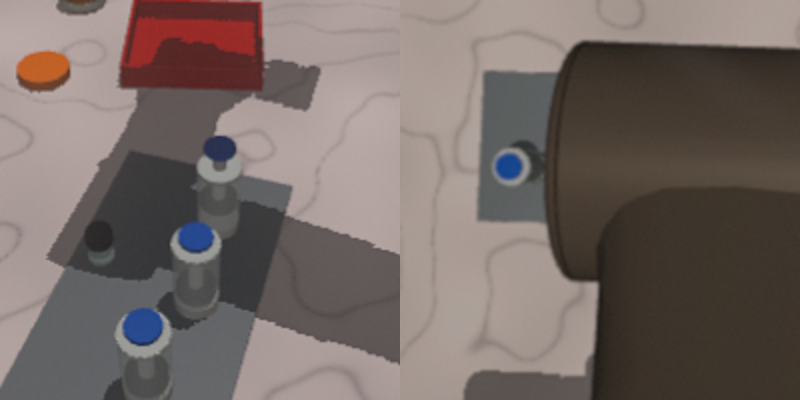

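A and B now sit low, and C's dark, shaded plate stands proud at side px (260,204). All three are upright.

```bash
python3 - <<'E'
from h import *
a=optics.read_camera("side")
h=cv2.cvtColor(a,cv2.COLOR_BGR2HSV)[185:220,235:285]
m=cv2.inRange(h,(105,110,30),(130,255,255));k,l,s,c=cv2.connectedComponentsWithStats(m)
for i in range(1,k):
  if s[i,4]>30:p=c[i]+[235,185];print(p,s[i],onplane("side",p,.102),onplane("side",p,.110))
E
```

```text
[259.5106383  203.60992908] [ 17  13  16  12 141] [[0.48647209 0.07675301 0.102     ]] [[0.48437196 0.08489469 0.11      ]]
```

apply_moves --moves '[{"x": -4, "y": 0.65, "z": 0, "wx": 0, "wy": 0, "wz": 0}, {"x": -4, "y": 0, "z": 0, "wx": 0, "wy": 0, "wz": 0}, {"x": -4, "y": 0, "z": 0, "wx": 0, "wy": 0, "wz": 0}, {"x": -4, "y": 0, "z": 0, "wx": 0, "wy": 0, "wz": 0}, {"x": -4, "y": 0, "z": 0, "wx": 0, "wy": 0, "wz": 0}, {"x": -4, "y": 0, "z": 0, "wx": 0, "wy": 0, "wz": 0}, {"x": -3.4, "y": 0, "z": 0, "wx": 0, "wy": 0, "wz": 0}, {"x": 0, "y": 0, "z": 3, "wx": 0, "wy": 0, "wz": 0}, {"x": 0, "y": 0, "z": 3, "wx": 0, "wy": 0, "wz": 0}, {"x": 0, "y": 0, "z": 0, "wx": 0, "wy": 0, "wz": 0}]'

```text
clock: 10.75
position: [0.486, 0.0793, 0.1314]
tool_rot: [0.708, -0.706, -0.001, 0.003]
wrist_force: [-0.4, -0.2, -0.2]
gripper_width: 0.0613
```

```bash
python3 w.py w4
```

```text
[ 0.4873024  -0.00553287  0.28099956]
[252.  228.3] [ 230  207   45   43 1525] [array([0.489, 0.07 , 0.112]), array([0.4893, 0.0807, 0.088 ])]
[259.4 328. ] [241 314  37  31 950] [array([0.4845, 0.1383, 0.112 ]), array([0.4841, 0.1587, 0.088 ])]
```

View pics/w4.png

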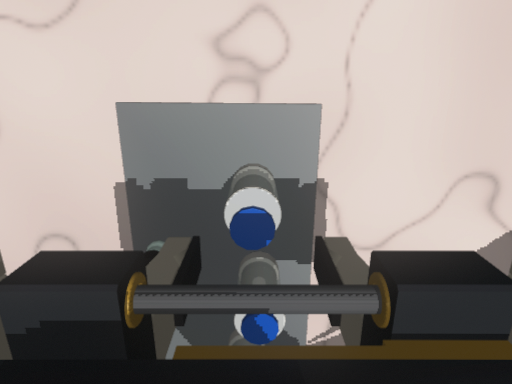

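C's plate is at px (252,228), centred between the open fingers, giving about (0.489, 0.074). I descend and grip.

apply_moves --moves '[{"x": 0.1, "y": 0, "z": 0, "wx": 0, "wy": 0, "wz": 0}, {"x": 0, "y": 0, "z": 2, "wx": 0, "wy": 0, "wz": 0}, {"x": 0, "y": 0, "z": 2, "wx": 0, "wy": 0, "wz": 0}, {"x": 0, "y": 0, "z": 2, "wx": 0, "wy": 0, "wz": 0}, {"x": 0, "y": 0, "z": 2, "wx": 0, "wy": 0, "wz": 0}, {"x": 0, "y": 0, "z": 0, "wx": 0, "wy": 0, "wz": 0}, {"x": 0, "y": 0, "z": 0, "wx": 0, "wy": 0, "wz": 0}]'

```text
clock: 11.5
position: [0.49, 0.0781, 0.0559]
tool_rot: [0.707, -0.707, 0.0, -0.001]
wrist_force: [0.3, -0.6, 0.4]
gripper_width: 0.0615
```

apply_moves --moves '[{"x": 0, "y": 0, "z": 0, "wx": 0, "wy": 0, "wz": 0}, {"x": 0, "y": 0, "z": 0, "wx": 0, "wy": 0, "wz": 0}, {"x": 0, "y": 0, "z": 0, "wx": 0, "wy": 0, "wz": 0}, {"x": 0, "y": 0, "z": 0, "wx": 0, "wy": 0, "wz": 0}, {"x": 0, "y": 0, "z": 0, "wx": 0, "wy": 0, "wz": 0}]' --jaw -1 --newtons 20

```text
clock: 12.0
position: [0.4894, 0.078, 0.0551]
tool_rot: [0.707, -0.707, 0.0, -0.0]
wrist_force: [-1.8, 0.6, 6.7]
gripper_width: 0.0372
```

Gripped, at 37 mm opening. I lift and carry it to the tray.

apply_moves --moves '[{"x": 0, "y": 0, "z": -1, "wx": 0, "wy": 0, "wz": 0}, {"x": 0, "y": 0, "z": -2, "wx": 0, "wy": 0, "wz": 0}, {"x": 0, "y": 0, "z": -2, "wx": 0, "wy": 0, "wz": 0}, {"x": 0, "y": 0, "z": -2, "wx": 0, "wy": 0, "wz": 0}, {"x": 1, "y": -0.5, "z": -1, "wx": 0, "wy": 0, "wz": 0}, {"x": 2, "y": -1, "z": 0, "wx": 0, "wy": 0, "wz": 0}, {"x": 3, "y": -1.2, "z": 0, "wx": 0, "wy": 0, "wz": 0}, {"x": 3, "y": -1.2, "z": 0, "wx": 0, "wy": 0, "wz": 0}, {"x": 3, "y": -1.2, "z": 0, "wx": 0, "wy": 0, "wz": 0}, {"x": 3, "y": -1.2, "z": 0, "wx": 0, "wy": 0, "wz": 0}]'

```text
clock: 13.0
position: [0.5522, -0.0739, 0.1344]
tool_rot: [0.707, -0.707, -0.0, 0.0]
wrist_force: [1.8, 0.6, -0.9]
gripper_width: 0.0377
```

apply_moves --moves '[{"x": 3, "y": -1.2, "z": 0, "wx": 0, "wy": 0, "wz": 0}, {"x": 3, "y": -1.2, "z": 0, "wx": 0, "wy": 0, "wz": 0}, {"x": 2.2, "y": -1.0, "z": 0, "wx": 0, "wy": 0, "wz": 0}, {"x": 1.5, "y": -0.4, "z": 0, "wx": 0, "wy": 0, "wz": 0}, {"x": 0.5, "y": 0, "z": 0, "wx": 0, "wy": 0, "wz": 0}, {"x": 0, "y": 0, "z": 0, "wx": 0, "wy": 0, "wz": 0}, {"x": 0, "y": 0, "z": 0, "wx": 0, "wy": 0, "wz": 0}, {"x": 0, "y": 0, "z": 0, "wx": 0, "wy": 0, "wz": 0}]'

```text
clock: 13.8
position: [0.5898, -0.1733, 0.1348]
tool_rot: [0.707, -0.707, -0.0, -0.0]
wrist_force: [0.3, 0.1, -1.4]
gripper_width: 0.0377
```

```bash
python3 - <<'E'
from h import *
s=ctrl.state();print(s['position'],s['tool_rot'],s['wrist_force'],s['gripper_width'])
a=optics.read_camera("side");b=optics.read_camera("wrist")
cv2.imwrite("pics/m5.png",np.hstack([cv2.resize(a[60:260,150:350],(400,400)),cv2.resize(b,(400,400))]))
E
```

```text
[ 0.58984896 -0.17327632  0.13476065] [ 7.07473357e-01 -7.06740012e-01 -1.31820145e-05 -6.95324131e-05] [ 0.28640864  0.14082996 -1.42682538] 0.0377399337990394
```

View pics/m5.png

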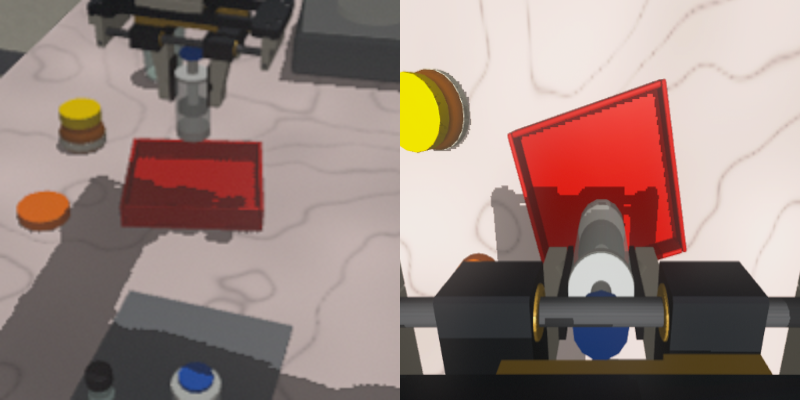

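C hangs upright above the tray with its weight (1.4 N) on the gripper. I lower it.

apply_moves --moves '[{"x": 0, "y": 0, "z": 1, "wx": 0, "wy": 0, "wz": 0}, {"x": 0, "y": 0, "z": 2, "wx": 0, "wy": 0, "wz": 0}, {"x": 0, "y": 0, "z": 2, "wx": 0, "wy": 0, "wz": 0}, {"x": 0, "y": 0, "z": 1.5, "wx": 0, "wy": 0, "wz": 0}, {"x": 0, "y": 0, "z": 0.8, "wx": 0, "wy": 0, "wz": 0}, {"x": 0, "y": 0, "z": 0.3, "wx": 0, "wy": 0, "wz": 0}, {"x": 0, "y": 0, "z": 0.1, "wx": 0, "wy": 0, "wz": 0}, {"x": 0, "y": 0, "z": 0, "wx": 0, "wy": 0, "wz": 0}, {"x": 0, "y": 0, "z": 0, "wx": 0, "wy": 0, "wz": 0}]'

```text
clock: 14.8
position: [0.5906, -0.1741, 0.0583]
tool_rot: [0.707, -0.707, 0.0, -0.0]
wrist_force: [0.3, -0.0, -1.4]
gripper_width: 0.0376
```

apply_moves --moves '[{"x": 0, "y": 0, "z": 0.1, "wx": 0, "wy": 0, "wz": 0}, {"x": 0, "y": 0, "z": 0, "wx": 0, "wy": 0, "wz": 0}, {"x": 0, "y": 0, "z": 0, "wx": 0, "wy": 0, "wz": 0}]'

```text
clock: 15.1
position: [0.5901, -0.1741, 0.0568]
tool_rot: [-0.707, 0.707, -0.0, 0.0]
wrist_force: [0.5, -0.7, -1.3]
gripper_width: 0.0378
```

apply_moves --moves '[{"x": 0, "y": 0, "z": 0.1, "wx": 0, "wy": 0, "wz": 0}, {"x": 0, "y": 0, "z": 0, "wx": 0, "wy": 0, "wz": 0}, {"x": 0, "y": 0, "z": 0, "wx": 0, "wy": 0, "wz": 0}]'

```text
clock: 15.4
position: [0.5902, -0.1742, 0.0562]
tool_rot: [0.707, -0.707, 0.0, -0.0]
wrist_force: [-1.6, -0.4, 4.8]
gripper_width: 0.0374
```

apply_moves --moves '[{"x": 0, "y": 0, "z": 0.1, "wx": 0, "wy": 0, "wz": 0}, {"x": 0, "y": 0, "z": 0, "wx": 0, "wy": 0, "wz": 0}, {"x": 0, "y": 0, "z": 0, "wx": 0, "wy": 0, "wz": 0}]'

```text
clock: 15.7
position: [0.5903, -0.1743, 0.0561]
tool_rot: [0.707, -0.707, 0.0, -0.0]
wrist_force: [-5.2, 0.8, 13.3]
gripper_width: 0.0377
```

On the floor at the expected height. I ease back 1 mm, release to 60 mm and retreat straight up.

apply_moves --moves '[{"x": 0, "y": 0, "z": -0.1, "wx": 0, "wy": 0, "wz": 0}, {"x": 0, "y": 0, "z": 0, "wx": 0, "wy": 0, "wz": 0}]'

```text
clock: 15.9
position: [0.5902, -0.1742, 0.0562]
tool_rot: [0.707, -0.707, 0.0, -0.0]
wrist_force: [-3.1, 0.5, 7.6]
gripper_width: 0.0377
```

apply_moves --moves '[{"x": 0, "y": 0, "z": 0, "wx": 0, "wy": 0, "wz": 0}, {"x": 0, "y": 0, "z": 0, "wx": 0, "wy": 0, "wz": 0}, {"x": 0, "y": 0, "z": 0, "wx": 0, "wy": 0, "wz": 0}, {"x": 0, "y": 0, "z": 0, "wx": 0, "wy": 0, "wz": 0}, {"x": 0, "y": 0, "z": 0, "wx": 0, "wy": 0, "wz": 0}]' --jaw 0.4

```text
clock: 16.4
position: [0.5901, -0.1741, 0.0554]
tool_rot: [-0.707, 0.707, 0.0, -0.0]
wrist_force: [0.5, 0.4, 0.1]
gripper_width: 0.0613
```

apply_moves --moves '[{"x": 0, "y": 0, "z": -1, "wx": 0, "wy": 0, "wz": 0}, {"x": 0, "y": 0, "z": -2, "wx": 0, "wy": 0, "wz": 0}, {"x": 0, "y": 0, "z": -3, "wx": 0, "wy": 0, "wz": 0}, {"x": 0, "y": 0, "z": -4, "wx": 0, "wy": 0, "wz": 0}, {"x": 0, "y": 0, "z": -4, "wx": 0, "wy": 0, "wz": 0}, {"x": 4, "y": 0, "z": -2, "wx": 0, "wy": 0, "wz": 0}, {"x": 4, "y": 0, "z": 0, "wx": 0, "wy": 0, "wz": 0}, {"x": 4, "y": 0, "z": 0, "wx": 0, "wy": 0, "wz": 0}, {"x": 4, "y": 0, "z": 0, "wx": 0, "wy": 0, "wz": 0}, {"x": 4, "y": 0, "z": 0, "wx": 0, "wy": 0, "wz": 0}]'

```text
clock: 17.4
position: [0.5899, -0.3757, 0.2167]
tool_rot: [0.707, -0.707, 0.0, -0.0]
wrist_force: [0.4, 1.4, 0.5]
gripper_width: 0.0612
```

apply_moves --moves '[{"x": 3, "y": 2, "z": 0, "wx": 0, "wy": 0, "wz": 0}, {"x": 3, "y": 2, "z": 0, "wx": 0, "wy": 0, "wz": 0}, {"x": 3, "y": 2, "z": 0, "wx": 0, "wy": 0, "wz": 0}, {"x": 3, "y": 2, "z": 0, "wx": 0, "wy": 0, "wz": 0}, {"x": 3, "y": 2, "z": 0, "wx": 0, "wy": 0, "wz": 0}, {"x": 0, "y": 0, "z": 0, "wx": 0, "wy": 0, "wz": 0}, {"x": 0, "y": 0, "z": 0, "wx": 0, "wy": 0, "wz": 0}, {"x": 0, "y": 0, "z": 0, "wx": 0, "wy": 0, "wz": 0}]'

```text
clock: 18.2
position: [0.4904, -0.5237, 0.216]
tool_rot: [0.707, -0.707, 0.0, -0.0]
wrist_force: [-0.1, -0.0, -0.5]
gripper_width: 0.0614
```

```bash
python3 - <<'E'
from h import *
print(ctrl.state()['position'],ctrl.state()['wrist_force'])
b=optics.read_camera("top");a=optics.read_camera("side")
for n,im in(("top",b),("side",a)):
  for c,s in blobs(im,'blue')[1]:
    if 110<c[0]<370 and c[1]>90: print(n,c,s[4],onplane(n,c,.087)[0].round(4),onplane(n,c,.103)[0].round(4))
cv2.imwrite("pics/m6.png",np.hstack([cv2.resize(a[90:330,150:350],(400,480)),cv2.resize(b[100:340,100:400],(400,320)) if 0 else cv2.resize(b[80:320,180:380],(400,480))]))
E
```

```text
[ 0.49038465 -0.52370717  0.21602257] [-0.10323391 -0.01757898 -0.53183179]
top [343.5 160.2] 90 [ 0.5943 -0.181   0.087 ] [ 0.5924 -0.1777  0.103 ]
top [133.9 202.9] 123 [0.497  0.2453 0.087 ] [0.497  0.2401 0.103 ]
top [175.5 209.5] 120 [0.4855 0.16   0.087 ] [0.4857 0.1564 0.103 ]
side [120.3 196.4] 164 [0.7294 0.1145 0.087 ] [0.7166 0.1289 0.103 ]
side [247.7 247.9] 199 [0.4814 0.1613 0.087 ] [0.4775 0.174  0.103 ]
side [220.9 292.8] 283 [0.4936 0.2471 0.087 ] [0.4893 0.2567 0.103 ]
```

View pics/m6.png

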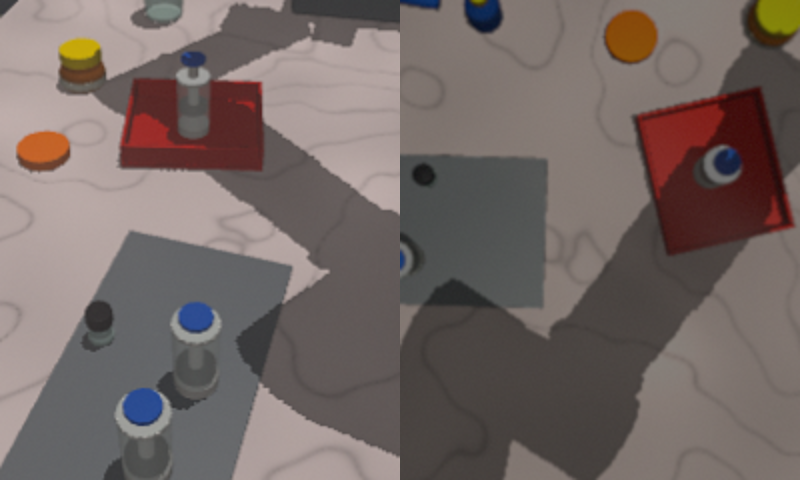

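C stands upright near the centre of the tray at about (0.592, -0.178). A and B stand where they started with plates low, and the arm is clear, so I hand in.

```bash
python3 -c "
from rig import order
print(order.hand_in())"
```

```text
the job is handed in; nothing more can be done
None
```

The job is handed in at about 18 s of the 54 s allowed. The two good syringes stay on the mat with their plungers home, and the sticking one stands in the reject tray. I named them myself: A is the one at largest y and C the one nearest the tray.

- **C (sticking):** it jammed at a plate height of 0.103 m, with 38 N on the wrist. I gripped it by the barrel (37–38 mm opening) and set it down in the tray. The last images show it upright at about (0.592, -0.178), against a tray centre of about (0.591, -0.178).
- **A and B (good):** both stopped with the fingertips at 0.088 m and 16–20 N, which is the fully home height. The last images show them upright and within about 2 mm of where they started.
- **Arm:** it is clear of everything, and the wrist force reads about zero.

None of my checks failed. The top and side cameras disagreed by 2–4 mm, about what the calibration allows. The hand-in gives no verdict, so these are only my own checks.

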